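# Take a lime half from the garnish box with the bar tongs

### The job

Slide the clear lid of the black garnish box all the way across to its other end, so that the lime half beneath it is uncovered. Then take the tongs out of their pocket in the caddy and pick up the lime half with the tongs only (never touch the fruit with the gripper), and hold it, still in the tongs, over the middle of the open shaker tin, clear above its rim. Finish while holding it there: do not let go of the tongs or the lime, and leave the tin standing and everything else where it is.

Things in the scene. Friction and masses are not known exactly. Their poses are not given: they have to be found in the camera images.
- garnish_box: Fixed black box, 124 mm (x) by 252 mm (y), 60 mm high over the lid's guide rails, open at the top, origin at the centre of its underside. Walls and floor 4 mm. A cross wall at its y = 0 parts it into two bins, each 116 mm (x) by 120 mm (y) inside with the floor 4 mm above the origin, centred at y = +62 mm (holds the lime half, under the lid at the start) and y = -62 mm (holds the lemon half). The lid slides along the box's y.
- lid (a joint): Travel in m of the clear lid along the box's -y: about 0 = over the lime bin (at the start 0 to 0.02), 0.122 = at the far stop, over the lemon bin, lime bin fully open. Stiff (about 1.5 N), stays where it is left.
- lid_grip (a point): Centre of the top of the white grip bar on the lid, 83 mm above the table. The bar is 44 mm along the box's x, 16 mm along the box's y (pinch it along y) and stands 28 mm above the lid's sheet.
- lime_half: Loose green lime half lying cut face down on the bin's floor: 45 mm across, 34 mm high, 45 g, sides upright in the lowest 15 mm, domed above. Origin at the centre of the cut face, z up through the dome.
- caddy: Fixed grey plastic caddy, 100 mm (x) by 212 mm (y) by 72 mm high. Origin on the table under the middle of the tongs' pocket, which is 32 mm (x) by 93 mm (y) inside, its floor 6 mm above the table, its rim at 72 mm. Three pour spouts stand up to 116 mm high in a row 48 mm behind the pocket (x = +48 mm); a toggle clamp with a red upright handle (116 mm high) stands at x = +140 mm.
- tongs: Loose steel bar tongs, 100 g, standing upright in the caddy's pocket, jaws down, bow up, all 150 mm high, strips 20 to 24 mm wide in x. Origin midway between the tips of the two jaws (open), z up to the bow, y the line along which the tongs close. The frame is fixed to the bow, with an arm on each side of its xz plane. Each arm turns on the bow 148 mm above the origin.
- tongs_grip (a point): Middle of the grip zone of the tongs, 109 mm above the jaw tips: black sleeves from 89 to 130 mm, 44 mm apart over their outer faces when open. Squeeze them along the tongs' y from above, 41 mm below the top of the bow. A spring holds the tongs open: 4 N to start closing, about 8 N at the lime's width, 13 N fully closed; to hold the lime half firmly squeeze with 20 to 35 N. So held squeezed by 2 to 4 mm they can be carried open.
- tongs_jaws (a point): Point between the jaws, 12 mm above the tips. The jaws are flat, 24 mm wide in x, 38 mm high, 67 mm (above) to 74 mm (at the tips) apart inside and 80 mm over all when open; they close about 3.5 mm for every 1 mm that the sleeves are squeezed, and meet the lime half when the sleeves are squeezed by about 8 mm (36 mm over all).
- tongs_left: The tongs' arm on the +y side, origin at its pivot in the bow (148 mm above the tongs' origin), axes as the tongs' when open; it turns 0.1 rad about x from open to the lime half, 0.24 rad to closed.
- tongs_right: The same for the arm on the -y side.
- shaker_tin: Loose open steel shaker tin, 115 mm high, 82 mm across the rim, 55 mm across the foot, 180 g, standing on a 3 mm black rubber mat. Origin at the centre of its underside, z up.
- tin_mouth (a point): Centre of the tin's open mouth, at rim height, 115 mm above its underside.
- lemon_half: Loose yellow lemon half, same size as the lime half, in the other bin. Leave it.
- measuring_cup: Loose clear measuring cup with a handle, 78 mm across, 90 mm high. Leave it.
- salt_dish: Loose white enamel dish with a blue edge, 110 mm across, 24 mm high. Leave it.
- shaker_top: Loose steel strainer top of the shaker with its cap on, 80 mm across, 77 mm high. Leave it.
- blue_pourer: Loose blue plastic bottle pourer lying on its side, 105 mm long. Leave it.
Mind the look-alikes: they are no part of the job. Leave any purple look-alike of the shaker_tin alone. Leave any red look-alike of the tongs alone.

How it is judged (in metres and radians):
On the way, in this order (a step that is already met when the one before it is completed fails the run):
1. the lid is slid to its far stop, uncovering the lime half (value of joint lid above 0.112 m), for 0.2 s.
2. the gripper holds the tongs, lifted clear of the caddy (height (world z) of tongs_jaws above 0.088 m and contact force between the fingers and tongs above 1 N and contact force between tongs and caddy below 0.05 N), for 0.2 s.
3. the lime half is lifted clear of the box in the tongs (height (world z) of lime_half above 0.06 m and contact force between tongs and lime_half above 0.5 N and contact force between the fingers and tongs above 1 N and contact force between lime_half and garnish_box below 0.05 N), for 0.3 s.
At the end, for the whole second after the job is handed in: It ends with the lime half held between both jaws, touching nothing else, the tongs in the gripper, the lime at rest, at least 4 mm above the tin's rim and within 25 mm of its axis; the lid within 12 mm of its far stop, the tin upright (z of lime_half in the frame of tin_mouth above 0.004 m and horizontal distance between lime_half and tin_mouth below 0.025 m and distance between lime_half and tongs_jaws below 0.035 m and contact force between each of tongs_left, tongs_right and lime_half above 0.3 N and contact force between the fingers and tongs above 1 N and contact force between each of the arm, shaker_tin, the fingers and lime_half below 0.05 N and contact force between shaker_tin and tongs below 0.05 N and linear speed of lime_half below 0.02 m/s and value of joint lid above 0.11 m and angle between shaker_tin's own z axis and vertical below 0.1 rad); the arm keeps its last pose, push and grip.
It fails at once if the lime half or the lemon half is touched by the gripper (contact force between any of the arm, the fingers and lime_half above 0.3 N or contact force between any of the arm, the fingers and lemon_half above 0.3 N).
It fails at once if the shaker tin is tipped or pushed away (angle between shaker_tin's own z axis and vertical above 0.3 rad or distance of shaker_tin from where it was at the start of the episode above 0.03 m).
It fails at once if another thing on the cart is disturbed (distance of any of lemon_half, measuring_cup, salt_dish, shaker_top, blue_pourer from where it was at the start of the episode above 0.03 m).
It also fails if it takes over 67 s, if anything falls off the work surface, if the arm or the gripper's body presses on something with over 40 N, if the wrist force passes 120 N, or if a joint passes its speed limit or range.

### The arm

A 6-joint arm with a two-finger parallel gripper is mounted at the origin on the work surface. World frame = base frame: x ahead of the robot, y to its left, z up, the work surface at z = 0. Lengths are in mm, angles in rad, forces in N, time in s.
With the tool pointing down it reaches from about 300 to 775 mm from the base axis. Payload 14.6 kg.
Tool frame: the origin (TCP) lies on the front face of the gripper's body, between the roots of the fingers; the fingertips stand 97 mm ahead of it and the grasp point (between the pads) lies 78 mm ahead of it; z points along the fingers, y is the line along which they close (so a half turn about z gives the same grasp; the last joint's range is limited). The gripper opens to 94 mm and grips with 3 to 60 N. Pads are 16 mm wide; open, the fingers measure 119 mm over their backs; the gripper's body (75 mm by 177 mm) begins 78 mm behind the grasp point.
Start: joints at [1.246, 0.3, 1.521, -0, 1.321, -0.067], TCP at [140.223, 531.815, 302.646] pointing down, gripper open.
Joint ranges: [-3.03, 3.03], [-0.79, 2.21], [0.23, 2.52], [-1.04, 4.18], [0, 3.07], [-2.55, 2.55]. Speed limits (rad/s): [2.22, 2.22, 2.57, 3.14, 3.14, 3.14].

### API

Orientations are given as [roll, pitch, yaw] about the fixed x, y, z axes, in that order (R = Rz(yaw) Ry(pitch) Rx(roll)).
In Python, from cell import * gives the robot as it stands.
- The arm moves only by the tool carry_out, never from a script. Its arguments are lists of equal length, an entry for each row: "slide": the shift along the world's x, y, z scaled (see below), a list of three; "dr": the turn, a rotation vector about the world's x, y, z scaled (see below), a list of three; "gripper": the opening in per cent of the stroke, from 0 (shut) to 100 (fully open). A call has 1 to 10 rows; each row is the pose to reach, as a shift and turn from the pose commanded when the call began, turning the shorter way round; what a row does not reach only later rows make up. The controller multiplies each number of a shift by 0.25 m and each number of a turn by 360 degrees. A row lasts 1/12 s, in which the tool goes at most 41.7 mm and 7.16 degrees, less where a joint would pass 70% of its speed; a pose out of reach is approached as far as the arm can. A call with a number of a shift or a turn outside -1 to 1 is refused whole. A call with a gripper value outside its range is refused whole. The fingers move at their own pace and stop on an object; "newtons" is the grip in N (left out, the last holds). Time passes only in rows, so rows that repeat a pose let the fingers close. It gives the time, the measured TCP pose, the force, the opening and the grip force at its end, in the units of the state.
- read_state(): the state, without advancing time (a new reading comes with each control period).
- camera(name): name is "scene" or "top"; returns the picture (420x560x3 uint8, red, green, blue); there is no depth.
- camera_model(name): a dict with "vfov" (degrees; the focal length in pixels is half the picture's height over the tangent of half this angle, whatever the lens; pixels are square), "cx", "cy" (the principal point, pixels), "R" (3x3) and "t" (3): a world point X has camera coordinates R X + t. Camera axes: x right, y down, z forward; pixel columns grow to the right and rows downward; lengths in mm; the calibration is good to about 2 mm. A picture is of the moment at which its call begins. camera_model takes no time and is no camera call.
- sign_off(): hands the job in; it is judged then, once.
The state is a dict: "clock": time; "joints": joint angles; "qd": joint speeds; "effort": joint torques, N m; "eef_pos": TCP position; "eef_rot": TCP orientation; "wrist_force": force on the tool from outside, world axes, zero at the start; "moment": the same for the moment, N m; "finger_gap": finger opening in mm; "finger_force": force on a finger pad.
Only numpy, scipy, OpenCV 4.12 (cv2) and the standard library are available. Lean on these libraries where they do the work, as an engineer would, in place of code of your own. Each camera call takes 0.05 s, during which the arm holds its last target. There are 200 camera calls.

## Working session

There is one attempt and no reset: what is moved stays moved. The work goes in short steps, Python scripts to look and compute and a tool call to move; the robot and the scene stay as the last step left them, time stands still between calls to the robot, and variables do not carry over. Pictures are saved under pics/ and viewed, at most 10 in all, crops included, and the job is handed in when it is done.

Besides the shell and the picture viewer there is one more tool, called as name(argument=value, ...), one argument or row to a line, values as JSON. carry_out: Moves the arm, as the interface text tells. Its arguments: {"type":"object","properties":{"slide":{"type":"array","items":{"type":"array","items":{"type":"number","minimum":-1,"maximum":1}}},"dr":{"type":"array","items":{"type":"array","items":{"type":"number","minimum":-1,"maximum":1}}},"gripper":{"type":"array","items":{"type":"number"}},"newtons":{"type":"number"}},"required":["slide","dr","gripper"]}

```bash
mkdir -p pics; cat > h.py <<'E'
from cell import *
import numpy as np, cv2
def snap(name,fn,crop=None,scale=1):
    im=np.ascontiguousarray(camera(name)[:,:,::-1])
    cv2.imwrite('pics/raw_'+fn,im)
    if crop: x0,y0,x1,y1=crop; im=im[y0:y1,x0:x1]
    if scale!=1: im=cv2.resize(im,None,fx=scale,fy=scale,interpolation=cv2.INTER_CUBIC)
    cv2.imwrite('pics/'+fn,im)
def cam(name):
    m=camera_model(name); f=210/np.tan(np.radians(m['vfov'])/2)
    return m,f,np.array(m['R']),np.array(m['t'])
def p2w(name,u,v,z):
    m,f,R,t=cam(name); d=R.T@np.array([(u-m['cx'])/f,(v-m['cy'])/f,1]); c=-R.T@t
    return c+d*(z-c[2])/d[2]
def w2p(name,X):
    m,f,R,t=cam(name); p=R@np.array(X,float)+t
    return np.array([m['cx']+f*p[0]/p[2],m['cy']+f*p[1]/p[2]])
E
python3 - <<'E'
from h import *
snap('scene','s0.png',scale=1.4); snap('top','t0.png',scale=1.4)
for n in('scene','top'):
    m=camera_model(n);print(n,m,-np.array(m['R']).T@np.array(m['t']))
print(read_state())
E
```

```text
scene {'vfov': 53.23120015622784, 'cx': 283.8031431256805, 'cy': 213.56777555825747, 'R': array([[ 0.62644944,  0.77938671, -0.01083771],
       [ 0.65440079, -0.5334413 , -0.53591043],
       [-0.42346275,  0.32862858, -0.84420528]]), 't': array([-365.26862058, -318.87670605, 1193.29932103])} [ 942.81330464 -277.56875903  832.54155752]
top {'vfov': 42.030801333124565, 'cx': 276.5987231972232, 'cy': 214.88724761094184, 'R': array([[-0.02298966, -0.99970422, -0.00793353],
       [-0.98504168,  0.02400662, -0.1706358 ],
       [ 0.17077578,  0.003892  , -0.98530223]]), 't': array([  21.02289901,  594.50020183, 1193.41969044])} [ 382.2836016     2.09995711 1277.48888367]
{'clock': 0.1, 'joints': array([ 1.24641332e+00,  3.00425112e-01,  1.52145008e+00, -4.36472352e-05,
        1.32066979e+00, -6.65886723e-02]), 'qd': array([ 0.00105369, -0.00127198, -0.00113811, -0.00012257,  0.00044013,
       -0.00031939]), 'effort': array([ 1.49203202e-03, -5.32650518e+01, -3.53277290e+01,  7.09851924e-02,
        2.36029259e-02, -2.73149175e-05]), 'eef_pos': array([140.19125883, 531.72209738, 302.1669215 ]), 'eef_rot': array([-3.14063963e+00, -2.11821203e-05,  2.88380914e+00]), 'wrist_force': array([-0.26503697,  0.23443857,  0.24701643]), 'moment': array([0.0055925 , 0.00247998, 0.05686007]), 'finger_force': 0.0, 'finger_gap': 93.98969800245273}
```

View pics/s0.png

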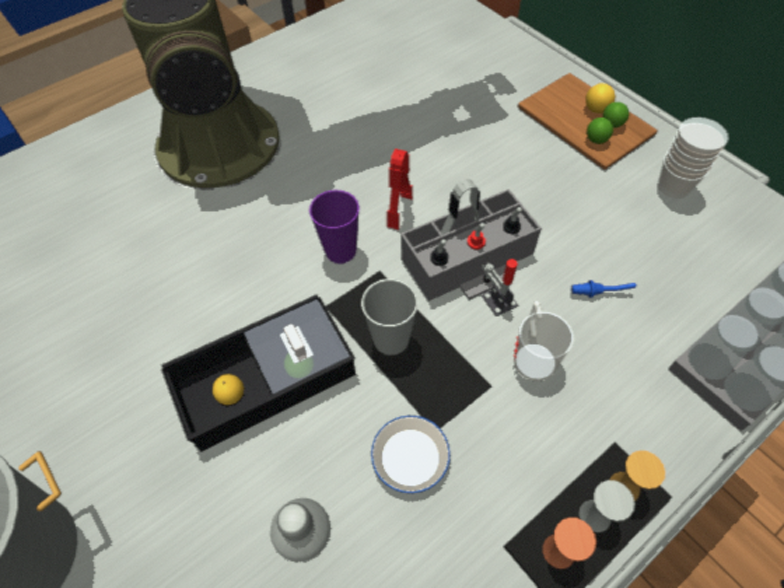

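View pics/t0.png

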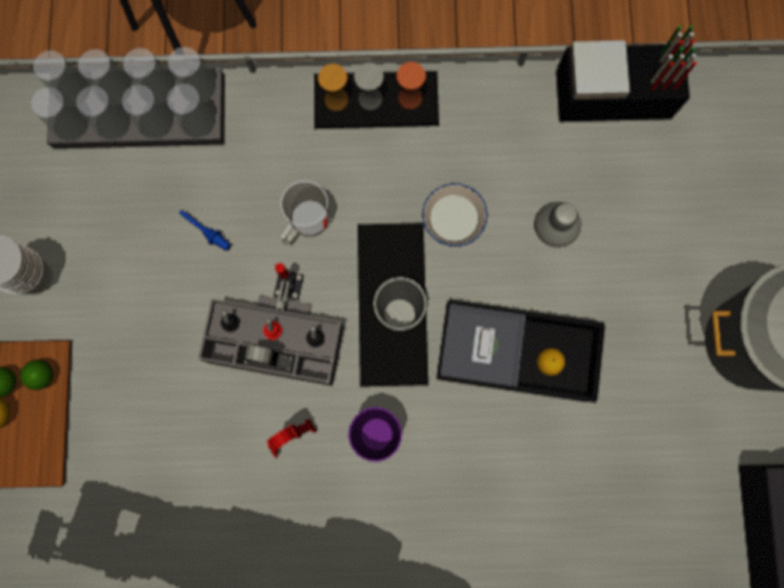

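The top view (1.4x picture pixels) shows these candidates:
- **Tongs:** the steel bow in the caddy at (262,353). The red look-alike is at (290,437).
- **Tin:** steel, on the black mat at (400,303). The purple look-alike is at (376,433).
- **Lid grip:** white, at (484,345).

I choose the steel tongs and the steel tin, and will check both in one close crop.

```bash
python3 - <<'E'
from h import *
a=cv2.imread('pics/raw_t0.png')[195:295,135:435]; a=cv2.resize(a,None,fx=2.6,fy=2.6,interpolation=cv2.INTER_CUBIC)
b=cv2.imread('pics/raw_s0.png')[110:325,110:400]; b=cv2.resize(b,(445,330),interpolation=cv2.INTER_CUBIC)
o=np.zeros((595,780,3),np.uint8); o[:260]=a; o[262:592,:445]=b
cv2.imwrite('pics/c0.png',o)
E
```

```text
(no output)
```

View pics/c0.png

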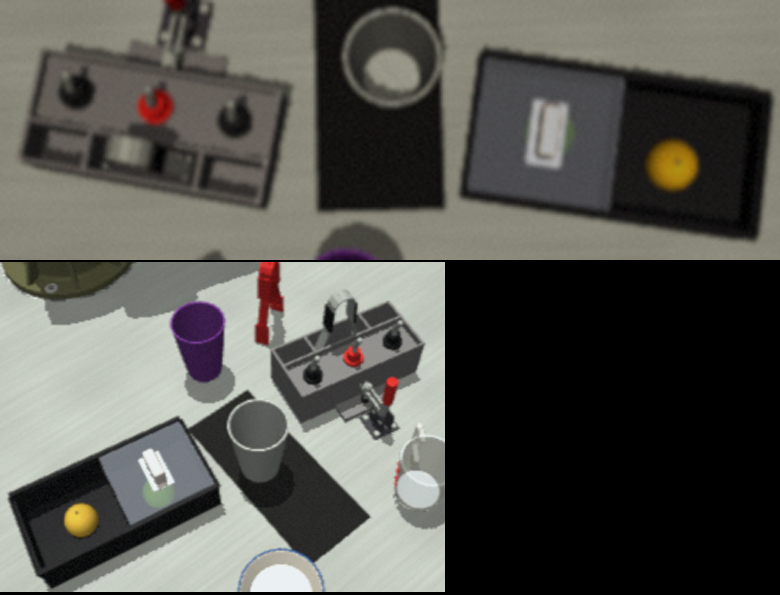

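The crop confirms the choice: steel bow in the middle pocket at crop (130,150), steel tin mouth at (392,57) and white grip bar at (548,132). Now the numbers.

```bash
python3 - <<'E'
from h import *
g=lambda U,V,z:p2w('top',135+U/2.6,195+V/2.6,z)
def rect(P,z):
    W=np.array([g(*p,z) for p in P]);c=W.mean(0)
    # sides: 0-1 long, 1-2 short
    L=[np.linalg.norm(W[i]-W[(i+1)%4]) for i in range(4)]
    d=(W[0]-W[1])+(W[3]-W[2]); yaw=np.arctan2(-d[0],d[1])
    print(c.round(1),np.round(L),'yaw',yaw.round(3)); return c,yaw
c,y=rect([(42,51),(290,86),(266,207),(22,160)],72)
R=lambda y:np.array([[np.cos(y),-np.sin(y)],[np.sin(y),np.cos(y)]])
# caddy x extent 100; pocket origin: guess by x offset
W=[g(*p,72) for p in [(22,160),(266,207),(89,137),(84,172),(201,157),(193,193)]]
for w in W: print('caddy frame rel centre',(R(y).T@(w-c)[:2]).round(1))
print('bow',g(130,150,154),(R(y).T@(g(130,150,154)-c)[:2]).round(1))
cb,yb=rect([(480,48),(773,93),(757,238),(461,196)],60)
for p,z in [((548,132),83),((548,132),60),((618,145),56)]:
    print('bar/lid edge',g(*p,z).round(1),(R(yb).T@(g(*p,z)-cb)[:2]).round(1))
print('tin',g(392,57,118),'lemon',g(672,165,20))
# scene cross-check
s=lambda U,V,z:p2w('scene',110+U*290/445,110+(V-262)*215/330,z)
print('scene bar',s(151,458,83),'tin',s(258,425,118),'bow top',s(344,294,156))
b=[s(12,494,60),s(182,420,60),s(219,486,60),s(48,575,60)]
print('scene box',np.mean(b,0),np.round(b))
E
```

```text
[531.7 190.6  72. ] [216. 105. 212.  95.] yaw -0.189
caddy frame rel centre [-47.5 105.9]
caddy frame rel centre [ -52.6 -106.1]
caddy frame rel centre [-18.9  53.5]
caddy frame rel centre [-48.9  51.8]
caddy frame rel centre [-20. -44.]
caddy frame rel centre [-51.1 -43. ]
bow [502.44564698 197.37050113 154.        ] [-30.    1.1]
[ 508.5 -205.1   60. ] [255. 126. 253. 130.] yaw -0.172
bar/lid edge [ 516.9 -143.3   83. ] [-2.4 62.3]
bar/lid edge [ 519.5 -146.1   60. ] [ 0.7 60. ]
bar/lid edge [ 507.2 -206.3   56. ] [-1.1 -1.4]
tin [578.3260099  -12.93950004 118.        ] lemon [ 492.04523486 -259.19906744   20.        ]
scene bar [ 514.87130324 -142.19653375   83.        ] tin [582.06861667 -12.18131024 118.        ] bow top [506.25844592 204.9753364  156.        ]
scene box [ 515.93835382 -200.38761294   60.        ] [[ 431. -312.   60.]
 [ 478.  -69.   60.]
 [ 595.  -91.   60.]
 [ 560. -329.   60.]]
```

carry_out(
  slide=[
    [0.5,-0.9,0],
    [0.5,-0.9,0],
    [0.5,-0.9,0],
    [0.5,-0.9,0],
    [0.5,-0.9,0],
    [0.5,-0.9,0],
    [0.5,-0.9,0],
  ],
  dr=[
    [0,0,0.0135],
    [0,0,0.0135],
    [0,0,0.0135],
    [0,0,0.0135],
    [0,0,0.0135],
    [0,0,0.0135],
    [0,0,0.0135],
  ],
  gripper=[45,45,45,45,45,45,45],
  newtons=20,
)

```text
clock: 0.68
eef_pos: [266.8, 303.1, 302.6]
eef_rot: [-3.141, 0.0, 2.966]
wrist_force: [-0.5, -0.6, 0.0]
finger_gap: 50.7
finger_force: 0.0
```

carry_out(
  slide=[
    [0.5,-0.9,0],
    [0.5,-0.9,0],
    [0.5,-0.9,0],
    [0.5,-0.9,0],
    [0.5,-0.9,0],
    [0.5,-0.9,0],
    [0.5,-0.9,0],
  ],
  dr=[
    [0,0,0],
    [0,0,0],
    [0,0,0],
    [0,0,0],
    [0,0,0],
    [0,0,0],
    [0,0,0],
  ],
  gripper=[45,45,45,45,45,45,45],
)

```text
clock: 1.27
eef_pos: [392.0, 77.9, 302.5]
eef_rot: [-3.141, 0.0, 2.965]
wrist_force: [-0.8, 0.7, -0.5]
finger_gap: 42.0
finger_force: 0.0
```

carry_out(
  slide=[
    [0.5,-0.9,-0.2],
    [0.5,-0.9,-0.2],
    [0.5,-0.9,-0.2],
    [0.5,-0.9,-0.2],
    [0.5,-0.9,-0.2],
    [0.5,-0.9,-0.2],
    [0.5,-0.9,-0.2],
    [0.5,-0.9,-0.2],
    [0.5,-0.9,-0.2],
  ],
  dr=[
    [0,0,0],
    [0,0,0],
    [0,0,0],
    [0,0,0],
    [0,0,0],
    [0,0,0],
    [0,0,0],
    [0,0,0],
    [0,0,0],
  ],
  gripper=[45,45,45,45,45,45,45,45,45],
)

```text
clock: 2.02
eef_pos: [515.1, -142.6, 252.1]
eef_rot: [3.141, -0.001, 2.968]
wrist_force: [0.2, -0.1, 0.1]
finger_gap: 42.2
finger_force: 0.0
```

carry_out(
  slide=[
    [0,0,-0.13],
    [0,0,-0.26],
    [0,0,-0.34],
    [0,0,-0.38],
    [0,0,-0.38],
    [0,0,-0.38],
  ],
  dr=[
    [0,0,0],
    [0,0,0],
    [0,0,0],
    [0,0,0],
    [0,0,0],
    [0,0,0],
  ],
  gripper=[45,45,45,45,45,45],
)

```text
clock: 2.52
eef_pos: [515.5, -142.4, 158.8]
eef_rot: [-3.141, 0.001, 2.97]
wrist_force: [0.1, -0.4, 0.4]
finger_gap: 42.6
finger_force: 0.0
```

carry_out(
  slide=[
    [0,0,0],
    [0,0,0],
    [0,0,0],
    [0,0,0],
    [0,0,0],
    [0,0,0],
  ],
  dr=[
    [0,0,0],
    [0,0,0],
    [0,0,0],
    [0,0,0],
    [0,0,0],
    [0,0,0],
  ],
  gripper=[0,0,0,0,0,0],
)

```text
clock: 3.02
eef_pos: [515.4, -143.2, 158.2]
eef_rot: [-3.142, 0.001, 2.968]
wrist_force: [-1.0, 1.1, 5.9]
finger_gap: 15.7
finger_force: 20.0
```

carry_out(
  slide=[
    [-0.01,-0.06,0],
    [-0.02,-0.12,0],
    [-0.032,-0.18,0],
    [-0.043,-0.24,0],
    [-0.053,-0.3,0],
    [-0.064,-0.36,0],
    [-0.073,-0.41,0],
    [-0.08,-0.45,0],
    [-0.08,-0.45,0],
  ],
  dr=[
    [0,0,0],
    [0,0,0],
    [0,0,0],
    [0,0,0],
    [0,0,0],
    [0,0,0],
    [0,0,0],
    [0,0,0],
    [0,0,0],
  ],
  gripper=[0,0,0,0,0,0,0,0,0],
)

```text
clock: 3.77
eef_pos: [495.4, -257.4, 158.2]
eef_rot: [-3.141, 0.002, 2.967]
wrist_force: [4.0, -2.8, 7.0]
finger_gap: 15.6
finger_force: 20.0
```

carry_out(
  slide=[
    [-0.004,-0.02,0],
    [-0.006,-0.032,0],
    [-0.006,-0.032,0],
    [-0.006,-0.032,0],
  ],
  dr=[
    [0,0,0],
    [0,0,0],
    [0,0,0],
    [0,0,0],
  ],
  gripper=[0,0,0,0],
)

```text
clock: 4.1
eef_pos: [494.4, -262.9, 158.2]
eef_rot: [3.141, 0.001, 2.969]
wrist_force: [5.9, 5.7, 6.1]
finger_gap: 16.1
finger_force: 20.0
```

carry_out(
  slide=[
    [-0.003,-0.016,0],
    [-0.003,-0.016,0],
    [-0.003,-0.016,0],
  ],
  dr=[
    [0,0,0],
    [0,0,0],
    [0,0,0],
  ],
  gripper=[0,0,0],
)

```text
clock: 4.35
eef_pos: [494.3, -263.7, 158.0]
eef_rot: [3.134, 0.0, 2.969]
wrist_force: [10.5, 33.2, 13.3]
finger_gap: 15.7
finger_force: 20.0
```

The force has risen to 33 N in y, so the lid is at its stop. I release and rise.

carry_out(
  slide=[
    [0.002,0.012,0],
    [0.002,0.012,0],
    [0.002,0.012,0],
    [0.002,0.012,0],
    [0.002,0.012,0.1],
    [0.002,0.012,0.25],
    [0.002,0.012,0.4],
    [0.002,0.012,0.55],
    [0.002,0.012,0.6],
  ],
  dr=[
    [0,0,0],
    [0,0,0],
    [0,0,0],
    [0,0,0],
    [0,0,0],
    [0,0,0],
    [0,0,0],
    [0,0,0],
    [0,0,0],
  ],
  gripper=[45,45,45,45,45,45,45,45,45],
)

```text
clock: 5.1
eef_pos: [493.8, -265.4, 313.2]
eef_rot: [-3.139, 0.006, 2.968]
wrist_force: [-0.2, 0.0, 0.9]
finger_gap: 42.3
finger_force: 0.0
```

```bash
python3 - <<'E'
from h import *
snap('top','t1.png'); snap('scene','s1.png')
a=cv2.imread('pics/raw_t1.png')[195:295,135:435]; a=cv2.resize(a,None,fx=2.6,fy=2.6,interpolation=cv2.INTER_CUBIC)
s=cv2.imread('pics/raw_s1.png')
b=cv2.resize(s[210:320,110:260],(450,330),interpolation=cv2.INTER_CUBIC)
c=cv2.resize(s[115:225,275:385],(330,330),interpolation=cv2.INTER_CUBIC)
o=np.zeros((592,785,3),np.uint8); o[:260,:780]=a; o[262:592,:450]=b; o[262:592,452:782]=c
cv2.imwrite('pics/c1.png',o)
E
```

```text
(no output)
```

View pics/c1.png

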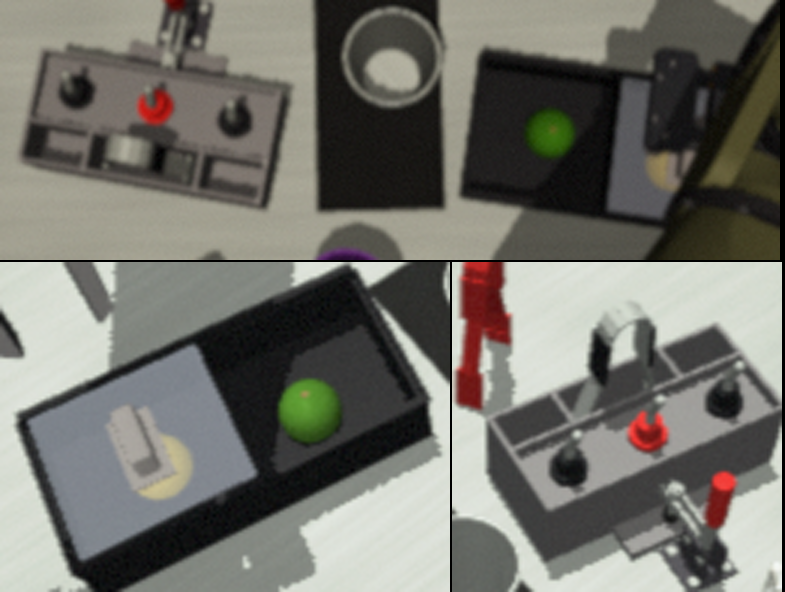

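The view shows the lid over the lemon bin, the lime uncovered at top-crop (550,133), and the tongs' bow at (130,150) with its apex at (628,308) in the scene crop. I measure the lime and the tongs.

```bash
python3 - <<'E'
from h import *
g=lambda U,V,z:p2w('top',135+U/2.6,195+V/2.6,z).round(1)
sb=lambda U,V,z:p2w('scene',110+U/3,210+(V-262)/3,z).round(1)
sc=lambda U,V,z:p2w('scene',275+(U-452)/3,115+(V-262)/3,z).round(1)
for z in(15,21): print('lime',z,g(550,133,z),sb(310,411,z))
im=cv2.imread('pics/raw_t1.png')[195:295,135:435].astype(int); m=(im[...,1]>im[...,2]+35)&(im[...,1]>im[...,0]+35)
v,u=np.nonzero(m); print('green blob crop',u.mean()*2.6,v.mean()*2.6,len(u), p2w('top',135+u.mean(),195+v.mean(),19))
s=cv2.imread('pics/raw_s1.png')[210:320,110:260].astype(int); m=(s[...,1]>s[...,2]+35)&(s[...,1]>s[...,0]+35)
v,u=np.nonzero(m); print(p2w('scene',110+u.mean(),210+v.mean(),19))
print('bow',[g(130,150,z) for z in(148,156)],'scene apex',sc(628,308,156),sc(625,318,152))
print('sleeves scene z115',sc(600,357,115),sc(648,345,115))
# predict tongs features for model at candidate origin
y=-.185;R=np.array([[np.cos(y),-np.sin(y)],[np.sin(y),np.cos(y)]])
for o in([502,197],[504,200]):
  for n,l in dict(apex=(0,0,156),LsleeveTop=(0,22,136),LsleeveBot=(0,22,95),RsleeveTop=(0,-22,136),RsleeveBot=(0,-22,95)).items():
    w=np.r_[np.array(o)+R@l[:2],l[2]];a=w2p('top',w);b=w2p('scene',w)
    print(o,n,((a-[135,195])*2.6).round(),((b-[275,115])*3+[452,262]).round())
E
```

```text
lime 15 [ 523.6 -153.3   15. ] [ 528.5 -151.6   15. ]
lime 21 [ 522.9 -152.6   21. ] [ 531.5 -152.5   21. ]
green blob crop 550.4761363636363 132.82159090909093 176 [ 523.29551876 -153.2841676    19.        ]
[ 524.89209913 -151.91210997   19.        ]
bow [array([503.1, 198.4, 148. ]), array([502.2, 197. , 156. ])] scene apex [504.4 205.1 156. ] [507.7 199.6 152. ]
sleeves scene z115 [501.4 184.4 115. ] [515.4 220.4 115. ]
[502, 197] apex [130. 150.] [617. 311.]
[502, 197] LsleeveTop [108. 148.] [640. 320.]
[502, 197] LsleeveBot [117. 154.] [635. 357.]
[502, 197] RsleeveTop [161. 157.] [590. 341.]
[502, 197] RsleeveBot [169. 162.] [586. 378.]
[504, 200] apex [126. 148.] [622. 311.]
[504, 200] LsleeveTop [104. 146.] [645. 319.]
[504, 200] LsleeveBot [113. 151.] [640. 356.]
[504, 200] RsleeveTop [157. 155.] [595. 341.]
[504, 200] RsleeveBot [165. 160.] [591. 377.]
```

carry_out(
  slide=[
    [0.02,0.93,0],
    [0.02,0.93,0],
    [0.02,0.93,0],
    [0.02,0.93,0],
    [0.02,0.93,0],
    [0.02,0.93,0],
  ],
  dr=[
    [0,0,-0.0025],
    [0,0,-0.0025],
    [0,0,-0.0025],
    [0,0,-0.0025],
    [0,0,-0.0025],
    [0,0,-0.0025],
  ],
  gripper=[80,80,80,80,80,80],
)

```text
clock: 5.7
eef_pos: [497.7, -29.2, 306.1]
eef_rot: [3.141, -0.003, 2.954]
wrist_force: [-0.2, -0.4, -0.3]
finger_gap: 74.6
finger_force: 0.0
```

carry_out(
  slide=[
    [0.02,0.93,0],
    [0.02,0.93,0],
    [0.02,0.93,0],
    [0.02,0.93,0],
    [0.02,0.93,0],
    [0.02,0.93,0],
    [0.02,0.93,0],
    [0.02,0.93,0],
  ],
  dr=[
    [0,0,0],
    [0,0,0],
    [0,0,0],
    [0,0,0],
    [0,0,0],
    [0,0,0],
    [0,0,0],
    [0,0,0],
  ],
  gripper=[80,80,80,80,80,80,80,80],
)

```text
clock: 6.37
eef_pos: [503.1, 200.9, 305.8]
eef_rot: [-3.14, -0.002, 2.955]
wrist_force: [0.1, -0.7, -0.7]
finger_gap: 74.8
finger_force: 0.0
```

carry_out(
  slide=[
    [0.003,0,-0.13],
    [0.003,0,-0.25],
    [0.003,0,-0.35],
    [0.003,0,-0.42],
    [0.003,0,-0.45],
    [0.003,0,-0.45],
    [0.003,0,-0.45],
  ],
  dr=[
    [0,0,0],
    [0,0,0],
    [0,0,0],
    [0,0,0],
    [0,0,0],
    [0,0,0],
    [0,0,0],
  ],
  gripper=[80,80,80,80,80,80,80],
)

```text
clock: 6.95
eef_pos: [504.5, 199.6, 195.5]
eef_rot: [-3.142, -0.0, 2.952]
wrist_force: [0.2, 0.1, 0.5]
finger_gap: 75.3
finger_force: 0.0
```

carry_out(
  slide=[
    [0,0,0],
    [0,0,0],
    [0,0,0],
    [0,0,0],
    [0,0,0],
    [0,0,0],
    [0,0,0],
  ],
  dr=[
    [0,0,0],
    [0,0,0],
    [0,0,0],
    [0,0,0],
    [0,0,0],
    [0,0,0],
    [0,0,0],
  ],
  gripper=[60,50,46,44,43,43,43],
)

```text
clock: 7.53
eef_pos: [504.4, 200.3, 195.7]
eef_rot: [3.142, 0.001, 2.953]
wrist_force: [-1.2, -2.1, 5.7]
finger_gap: 40.8
finger_force: 10.8
```

carry_out(
  slide=[
    [0,0,0.04],
    [0,0,0.1],
    [0,0,0.18],
    [0,0,0.26],
    [0,0,0.34],
    [0,0,0.42],
    [0,0,0.49],
    [0,0,0.52],
    [0,0,0.52],
    [0,0,0.52],
  ],
  dr=[
    [0,0,0],
    [0,0,0],
    [0,0,0],
    [0,0,0],
    [0,0,0],
    [0,0,0],
    [0,0,0],
    [0,0,0],
    [0,0,0],
    [0,0,0],
  ],
  gripper=[43,43,43,43,43,43,43,43,43,43],
)

```text
clock: 8.37
eef_pos: [504.1, 200.3, 324.7]
eef_rot: [-3.141, -0.0, 2.953]
wrist_force: [-0.0, 0.3, -2.0]
finger_gap: 40.7
finger_force: 4.4
```

```bash
python3 - <<'E'
from h import *
snap('scene','s2.png',crop=(230,40,430,190),scale=4)
s=read_state();print(s['eef_pos'],s['finger_gap'],s['finger_force'],s['wrist_force'])
E
```

```text
[503.98019624 200.26826539 324.06666966] 40.28614123708112 4.432263895869255 [-0.43391463 -0.02165231 -1.20983209]
```

View pics/s2.png

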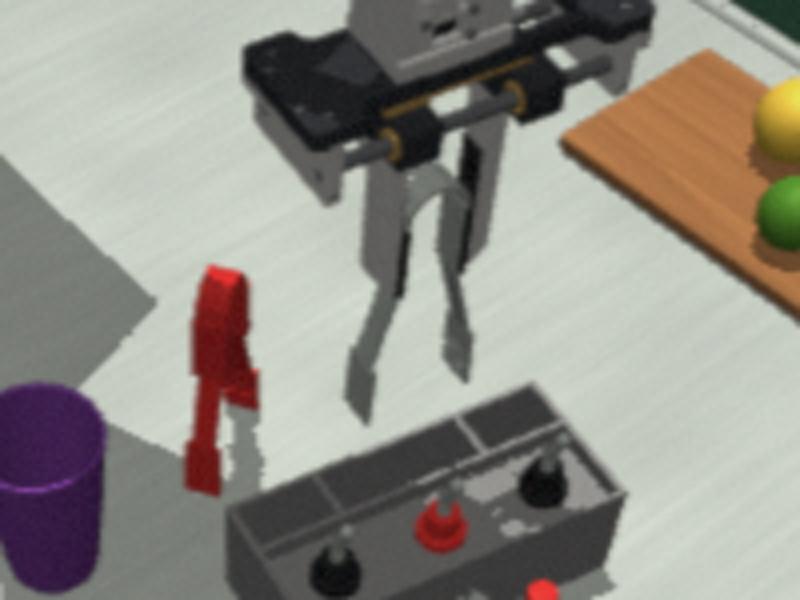

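The tongs are held upright and open, clear of the caddy, with jaw tips at crop (358,410) and (459,378). I check the jaw midpoint against the TCP.

```bash
python3 - <<'E'
from h import *
p=lambda U,V,z:p2w('scene',230+U/4,40+V/4,z).round(1)
for z in(132,135,138):
    a,b=p(358,410,z),p(459,378,z);print(z,a,b,(a+b)/2,np.linalg.norm(a-b).round(1))
a,b=p(418,170,283),p(440,172,283);print('apex z~283',a,b)
# fingertip-independent: project expected tip mid
print((w2p('scene',[504,200.3,135])-[230,40])*4)
E
```

```text
132 [496.  173.3 132. ] [514.  232.9 132. ] [505.  203.1 132. ] 62.3
135 [497.9 171.4 135. ] [515.8 230.7 135. ] [506.85 201.05 135.  ] 61.9
138 [499.8 169.5 138. ] [517.7 228.5 138. ] [508.75 199.   138.  ] 61.7
apex z~283 [495.1 200.5 283. ] [502.9 207.7 283. ]
[404.31866469 391.55928866]
```

carry_out(
  slide=[
    [0,-0.03,0],
    [0.005,-0.1,0],
    [0.01,-0.2,0],
    [0.016,-0.31,0],
    [0.022,-0.42,0],
    [0.028,-0.53,0],
    [0.034,-0.64,0],
    [0.04,-0.75,0],
    [0.045,-0.85,0],
    [0.05,-0.95,0],
  ],
  dr=[
    [0,0,0],
    [0,0,0],
    [0,0,0],
    [0,0,0],
    [0,0,0],
    [0,0,0],
    [0,0,0],
    [0,0,0],
    [0,0,0],
    [0,0,0],
  ],
  gripper=[43,43,43,43,43,43,43,43,43,43],
)

```text
clock: 9.25
eef_pos: [516.3, -39.0, 324.3]
eef_rot: [-3.141, -0.001, 2.953]
wrist_force: [-0.1, 0.1, -1.7]
finger_gap: 40.5
finger_force: 4.4
```

carry_out(
  slide=[
    [0.005,-0.1,0],
    [0.01,-0.2,0],
    [0.015,-0.3,0],
    [0.02,-0.38,0],
    [0.024,-0.44,0],
    [0.026,-0.463,0],
    [0.026,-0.463,0],
    [0.026,-0.463,0],
    [0.026,-0.463,0],
  ],
  dr=[
    [0,0,0],
    [0,0,0],
    [0,0,0],
    [0,0,0],
    [0,0,0],
    [0,0,0],
    [0,0,0],
    [0,0,0],
    [0,0,0],
  ],
  gripper=[43,43,43,43,43,43,43,43,43],
)

```text
clock: 10.0
eef_pos: [523.1, -152.2, 324.9]
eef_rot: [3.141, -0.0, 2.954]
wrist_force: [0.1, 0.5, -1.0]
finger_gap: 40.7
finger_force: 4.4
```

carry_out(
  slide=[
    [0,0,-0.05],
    [0,0,-0.12],
    [0,0,-0.19],
    [0,0,-0.25],
    [0,0,-0.28],
    [0,0,-0.28],
    [0,0,-0.28],
  ],
  dr=[
    [0,0,0],
    [0,0,0],
    [0,0,0],
    [0,0,0],
    [0,0,0],
    [0,0,0],
    [0,0,0],
  ],
  gripper=[43,43,43,43,43,43,43],
)

```text
clock: 10.58
eef_pos: [523.4, -152.5, 255.6]
eef_rot: [-3.142, 0.0, 2.954]
wrist_force: [0.2, 0.1, -1.6]
finger_gap: 40.5
finger_force: 4.4
```

```bash
python3 - <<'E'
from h import *
snap('scene','s3.png',crop=(110,180,270,300),scale=5)
print(read_state()['eef_pos'])
for X in([523,-152,66],[524,-152.5,4],[524,-152.5,38]): print((w2p('scene',X)-[110,180])*5)
E
```

```text
[ 523.51481569 -152.6973251   256.09869565]
[489.64901974 334.97344503]
[513.11248772 403.5010266 ]
[500.75589894 368.17126094]
```

View pics/s3.png

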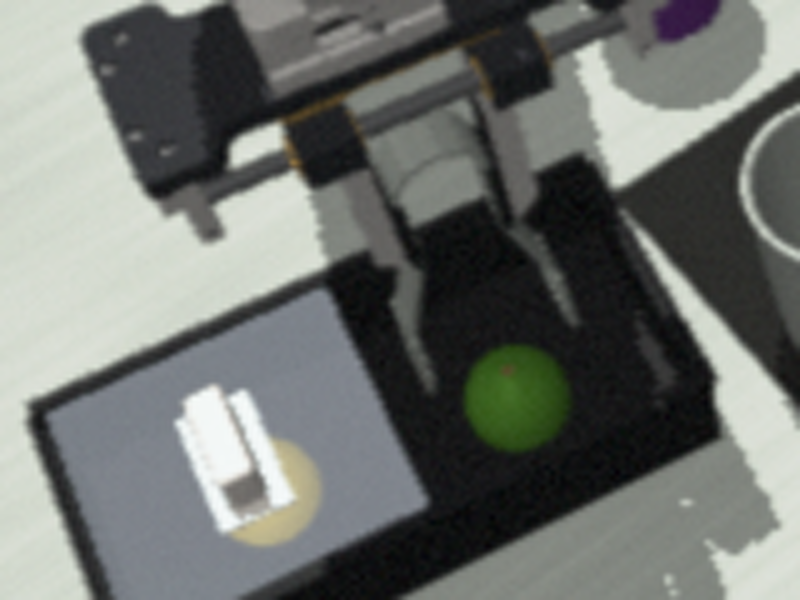

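The open jaws straddle the lime: tips at crop (428,392) and (573,322), lime at (518,398), clear of the lid edge. I descend with a 2 mm shift.

carry_out(
  slide=[
    [0.008,0.004,-0.04],
    [0.008,0.004,-0.09],
    [0.008,0.004,-0.14],
    [0.008,0.004,-0.18],
    [0.008,0.004,-0.21],
    [0.008,0.004,-0.23],
    [0.008,0.004,-0.235],
    [0.008,0.004,-0.235],
    [0.008,0.004,-0.235],
  ],
  dr=[
    [0,0,0],
    [0,0,0],
    [0,0,0],
    [0,0,0],
    [0,0,0],
    [0,0,0],
    [0,0,0],
    [0,0,0],
    [0,0,0],
  ],
  gripper=[43,43,43,43,43,43,43,43,43],
)

```text
clock: 11.38
eef_pos: [525.4, -152.0, 196.9]
eef_rot: [-3.141, 0.001, 2.953]
wrist_force: [-1.1, 0.1, -1.0]
finger_gap: 40.5
finger_force: 4.4
```

carry_out(
  slide=[
    [0,0,0],
    [0,0,0],
    [0,0,0],
    [0,0,0],
    [0,0,0],
    [0,0,0],
    [0,0,0],
    [0,0,0],
    [0,0,0],
    [0,0,0],
  ],
  dr=[
    [0,0,0],
    [0,0,0],
    [0,0,0],
    [0,0,0],
    [0,0,0],
    [0,0,0],
    [0,0,0],
    [0,0,0],
    [0,0,0],
    [0,0,0],
  ],
  gripper=[42,41,40,39,38,37,35,30,20,20],
  newtons=28,
)

```text
clock: 12.22
eef_pos: [525.3, -152.0, 196.4]
eef_rot: [-3.142, 0.0, 2.953]
wrist_force: [-0.6, 0.2, 1.6]
finger_gap: 37.5
finger_force: 28.0
```

carry_out(
  slide=[
    [0,0,0],
    [0,0,0.02],
    [0,0,0.05],
    [0,0,0.08],
    [0,0,0.12],
    [0,0,0.16],
    [0,0,0.2],
    [0,0,0.2],
    [0,0,0.2],
  ],
  dr=[
    [0,0,0],
    [0,0,0],
    [0,0,0],
    [0,0,0],
    [0,0,0],
    [0,0,0],
    [0,0,0],
    [0,0,0],
    [0,0,0],
  ],
  gripper=[20,20,20,20,20,20,20,20,20],
)

```text
clock: 12.97
eef_pos: [525.3, -152.0, 247.1]
eef_rot: [-3.141, 0.001, 2.953]
wrist_force: [-1.1, -0.2, -2.0]
finger_gap: 37.3
finger_force: 28.0
```

```bash
python3 - <<'E'
from h import *
snap('scene','s4.png',crop=(110,180,270,300),scale=5)
s=read_state();print(s['eef_pos'],s['finger_gap'],s['finger_force'],s['wrist_force'])
E
```

```text
[ 525.15043673 -151.90184161  246.35766035] 37.26115551845559 27.997952986042947 [ 0.54069063 -0.52662117 -1.50639623]
```

View pics/s4.png

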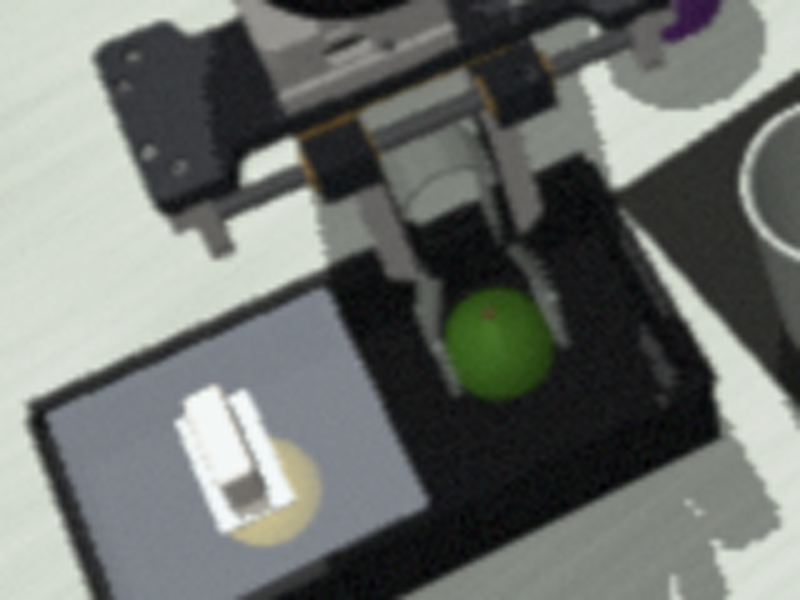

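The lime is lifted between both jaws at crop (498,343). I raise it, then carry it to the tin.

carry_out(
  slide=[
    [0,0,0.03],
    [0,0,0.08],
    [0,0,0.14],
    [0,0,0.2],
    [0,0,0.26],
    [0,0,0.31],
    [0,0,0.34],
    [0,0,0.36],
    [0,0,0.36],
    [0,0,0.36],
  ],
  dr=[
    [0,0,0],
    [0,0,0],
    [0,0,0],
    [0,0,0],
    [0,0,0],
    [0,0,0],
    [0,0,0],
    [0,0,0],
    [0,0,0],
    [0,0,0],
  ],
  gripper=[20,20,20,20,20,20,20,20,20,20],
)

```text
clock: 13.85
eef_pos: [525.1, -151.9, 335.9]
eef_rot: [3.141, -0.001, 2.953]
wrist_force: [-0.1, 0.3, -1.5]
finger_gap: 37.4
finger_force: 28.0
```

carry_out(
  slide=[
    [0.01,0.03,0],
    [0.03,0.08,0],
    [0.06,0.15,0],
    [0.09,0.23,0],
    [0.12,0.31,0],
    [0.15,0.39,0],
    [0.18,0.46,0],
    [0.2,0.51,0],
    [0.215,0.545,0],
    [0.219,0.558,0],
  ],
  dr=[
    [0,0,0],
    [0,0,0],
    [0,0,0],
    [0,0,0],
    [0,0,0],
    [0,0,0],
    [0,0,0],
    [0,0,0],
    [0,0,0],
    [0,0,0],
  ],
  gripper=[20,20,20,20,20,20,20,20,20,20],
)

```text
clock: 14.68
eef_pos: [580.3, -10.9, 336.0]
eef_rot: [3.142, -0.001, 2.954]
wrist_force: [0.5, 0.1, -1.5]
finger_gap: 37.1
finger_force: 28.0
```

carry_out(
  slide=[
    [0,0,0],
    [0,0,0],
    [0,0,0],
    [0,0,0],
    [0,0,0],
    [0,0,0],
  ],
  dr=[
    [0,0,0],
    [0,0,0],
    [0,0,0],
    [0,0,0],
    [0,0,0],
    [0,0,0],
  ],
  gripper=[20,20,20,20,20,20],
)

```text
clock: 15.18
eef_pos: [579.9, -12.8, 336.5]
eef_rot: [-3.142, 0.0, 2.952]
wrist_force: [0.1, -0.8, -0.7]
finger_gap: 37.6
finger_force: 28.0
```

```bash
python3 - <<'E'
from h import *
snap('scene','s5.png',crop=(200,110,360,230),scale=5)
s=read_state();print(s['eef_pos'],s['finger_gap'],s['finger_force'],s['clock'])
im=cv2.imread('pics/raw_s5.png')[110:270,180:380].astype(int); m=(im[...,1]>im[...,2]+35)&(im[...,1]>im[...,0]+35)
v,u=np.nonzero(m); print(len(u),(u.mean()+180-200)*5,v.mean()*5,[p2w('scene',u.mean()+180,v.mean()+110,z).round(1) for z in(155,162,170)])
E
```

```text
[579.9059917  -12.72747628 336.45882348] 37.20951362873242 27.998016107012518 15.2333
172 381.9186046511629 476.0174418604651 [array([578.9, -12.9, 155. ]), array([582.6, -15.7, 162. ]), array([586.9, -18.8, 170. ])]
```

View pics/s5.png

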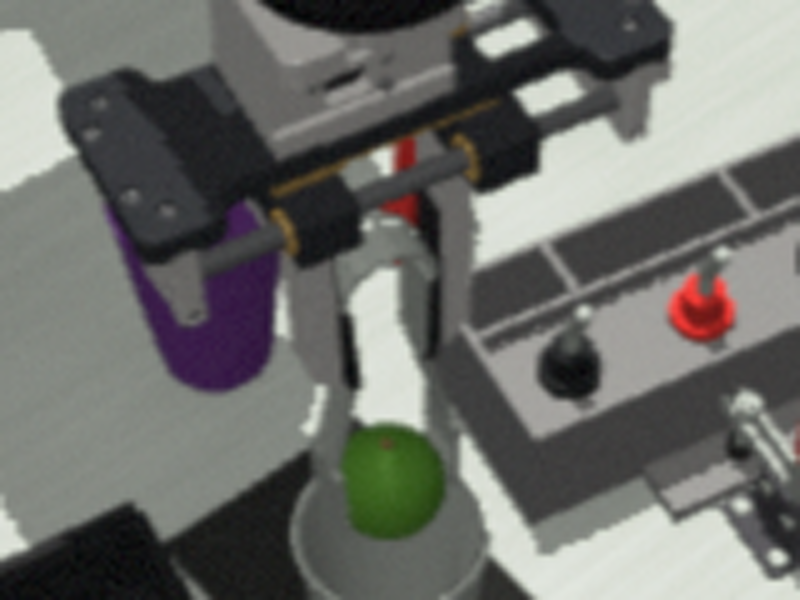

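The lime, at crop (390,480), is held in the tongs at about (580, -14, 145), within 3 mm of the tin's axis and about 25 mm above its rim. I hand it in.

```bash
python3 -c "
from cell import *
print(sign_off())"
```

```text
the job is handed in; nothing more can be done
None
```

The job is handed in at about 15 s on the robot's clock: the lid is at its far stop and the lime half is held in the tongs over the middle of the tin, about 25 mm above its rim; the hand-in gave no verdict.

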